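# Zero the scale and start the brew timer

## Robot

A 7-joint arm with a two-finger parallel gripper is mounted at the origin on the work surface. World frame = base frame: x ahead of the robot, y to its left, z up, the work surface at z = 0. Lengths are in m, angles in rad, forces in N, time in s.
With the tool pointing down it reaches from about 0.35 to 0.9 m from the base axis. Payload 8.1 kg.
Tool frame: the origin (TCP) lies at the very end of the fingers, on their centre line; the grasp point (between the pads) lies 19 mm behind it; z points along the fingers, y is the line along which they close (so a half turn about z gives the same grasp; the last joint's range is limited). The gripper opens to 92 mm and grips with 3 to 60 N. Pads are 19 mm wide; open, the fingers measure 130 mm over their backs; the gripper's body (75 mm by 190 mm) begins 47 mm behind the grasp point.
Start: joints at [1.157, 0.434, 0.025, 1.573, -0.012, 1.134, -0.075], TCP at [0.191, -0.595, 0.227] pointing down, gripper open.
Joint ranges: [-2.62, 2.62], [-0.44, 2.09], [-1.27, 1.32], [0.08, 2.57], [-1.32, 4.46], [0.12, 2], [-2.74, 2.74]. Speed limits (rad/s): [2.22, 2.22, 3.01, 3.01, 3.14, 3.14, 3.14].

## Interface

Orientations are given as a rotation vector (axis times angle).
In Python, from cell import arm gives the robot as it stands.
- The arm moves only by the tool jog_arm, never from a script. Its argument "rows" is a list of rows, each a list of 3 entries, a list of its own where there are three numbers: the shift along the world's x, y, z in cm, then the turn, a rotation vector about the world's x, y, z in degrees, then the opening, from 0 (shut) to 1 (fully open). A call has 1 to 8 rows; each row is the pose to reach, as a shift and turn from the pose commanded when the call began; what a row does not reach only later rows make up. A row lasts 1/8 s, in which the tool goes at most 62.5 mm and 10.7 degrees, less where a joint would pass 70% of its speed; a pose out of reach is approached as far as the arm can. A call with a gripper value outside its range is refused whole. The fingers move at their own pace and stop on an object; "newtons" is the grip in N (left out, the last holds). Time passes only in rows, so rows that repeat a pose let the fingers close. It gives the time, the measured TCP pose, the force, the opening and the grip force at its end, in the units of the state.
- arm.observe(): the state, without advancing time (a new reading comes with each control period).
- arm.get_image(name): name is "side" or "top"; returns a dict with "img" (400x640x3 uint8, red, green, blue), "depth" (400x640 float32, m along the optical axis (not along the pixel's ray), 0 where there is no reading), "fx", "fy", "cx", "cy" (pixels), "rvec" (rotation vector, rad) and "tvec" (3), from world to camera coordinates, as OpenCV has them. Camera axes: x right, y down, z forward; pixel columns grow to the right and rows downward; lengths in m; the calibration is good to about 2 mm. A picture is of the moment at which its call begins.
- arm.sign_off(): hands the job in; it is judged then, once.
The state is a dict: "clock": time; "joints": joint angles; "dq": joint speeds; "joint_efforts": joint torques, N m; "position": TCP position; "ee_rot": TCP orientation; "force": force on the tool from outside, world axes, zero at the start; "ft_torque": the same for the moment, N m; "width": opening from 0.0 (shut) to 1.0 (fully open); "gripper_force": force on a finger pad.
Only numpy, scipy, OpenCV 4.12 (cv2) and the standard library are available. Lean on these libraries where they do the work, as an engineer would, in place of code of your own. Each camera call takes 0.05 s, during which the arm holds its last target. There are 200 camera calls.

## Task

A weighed, timed brew is about to be poured into the steel pitcher on the bench scale: with a fingertip, tap the scale's blue tare key, then the timer's yellow reset key, then the timer's green start key. Tap each lightly, one at a time, until it clicks down, and let it spring back up. Keep off the scale's red power key, and do not lift, shove or knock over anything, the pitcher included.

Things in the scene. Friction and masses are not known exactly. Their poses are not given: they have to be found in the camera images.
- scale: Black and grey bench scale with rubber feet, 1.8 kg, loose, 200 deep (x) x 180 wide (y) x 44 mm high at the pan. Origin: centre of its underside; x points away from the worker, y to the left, z up. Grey front deck 34 mm above the bench, from x = -100 to -36, with a flat display in the middle, a round blue tare key at x -74, y +63 and a round red power key at x -74, y -63. The square steel pan behind (x -36 to +96, 170 wide) has its top 44 mm above the bench.
- tare_key (a joint): Blue tare key on the left of the scale's front deck. Spring key: the joint value is how far it is pressed in m, 0 = up, 0.005 = at its stop; it clicks (counts) at 0.0025. It starts to move at 1.4 N, clicks at 3.6 N, reaches the stop at 5.9 N, and springs back when let go.
- tare_key_top (a point): Centre of the top face of the blue tare key, 22 mm across; released it stands 41 mm above the bench, 7 mm above the deck. Moves down with the key.
- power_key (a joint): Red power key on the right of the scale's front deck, not to be pressed. Spring key: the joint value is how far it is pressed in m, 0 = up, 0.005 = at its stop; it clicks (counts) at 0.0025. It starts to move at 1.4 N, clicks at 3.6 N, reaches the stop at 5.9 N, and springs back when let go.
- power_key_top (a point): Centre of the top face of the red power key, 22 mm across, 41 mm above the bench.
- timer: White bench timer lying flat on a rubber foot, 0.2 to 0.35 kg, loose, 90 deep (x) x 116 wide (y) x 24 mm high. Origin: centre of its underside; x points away from the worker, y to the left, z up. Display at the back; in front of it a round yellow reset key at x -20, y +28 and a round green start key at x -20, y -28.
- reset_key (a joint): Yellow reset key, front left on the timer. Spring key: the joint value is how far it is pressed in m, 0 = up, 0.005 = at its stop; it clicks (counts) at 0.0025. It starts to move at 1.4 N, clicks at 3.6 N, reaches the stop at 5.9 N, and springs back when let go.
- reset_key_top (a point): Centre of the top face of the yellow reset key, 24 mm across; released it stands 31 mm above the bench, 7 mm above the case. Moves down with the key.
- start_key (a joint): Green start key, front right on the timer. Spring key: the joint value is how far it is pressed in m, 0 = up, 0.005 = at its stop; it clicks (counts) at 0.0025. It starts to move at 1.4 N, clicks at 3.6 N, reaches the stop at 5.9 N, and springs back when let go.
- start_key_top (a point): Centre of the top face of the green start key, 24 mm across; released it stands 31 mm above the bench, 7 mm above the case. Moves down with the key.
- pitcher: Open steel milk pitcher, 76 mm across at the belly, 90 mm tall, 0.18 to 0.42 kg, loose, standing on the scale's pan (its rim 134 mm above the bench). Origin: centre of its underside. Its handle stands out along its own +x to 66 mm from its axis, between 20 and 84 mm above its underside, roughly away from the keys. Stays put.
- shaker: Glass shaker with a steel screw-top lid, 68 mm across, 134 mm tall, loose. Stands between the scale and the timer, a little farther from the worker. Origin: centre of its underside. Stays put.
- dosing_cup: Small open aluminium dosing cup, 59 mm across, 48 mm tall, loose, nearest the worker between the scale and the timer. Origin: centre of its underside. Stays put.
- tamper: Tamper, steel foot 58 mm across and dark wooden knob, 93 mm tall, loose, upright at the far side. Origin: centre of its underside. Stays put.
- knock_box: Grey plastic knock box, open on top with a black bar across, 171 x 171 mm over its rim, 115 mm tall, loose, at the right. Origin: centre of its underside. Stays put.
- peg_board: Wooden peg board fixed to a low tiled return at the left edge, 300 mm wide, its top 185 mm above the bench (the return behind it 208 mm high). Origin: middle of its face at the level of the bench; its -x points into the bench, along its 80 mm pegs. Stays put.
- mug_a_mid (a point): Centre of the white ceramic mug (80 mm across, 90 mm tall) hanging on its side by its handle from a peg of the board. Stays put.
- mug_b_mid (a point): Centre of the blue ceramic mug (80 mm across, 90 mm tall) hanging on its side by its handle from a peg of the board. Stays put.

How it is judged:
By the outcome, as a careful person would: the job done as asked, in the order asked, and still so for the second after the job is handed in, with the robot touching nothing.
It also fails if it takes over 54 s, if anything falls off the work surface, if the arm or the gripper's body presses on something with over 40 N, if the wrist force passes 120 N, or if a joint passes its speed limit or range.

## Working session

There is one attempt and no reset: what is moved stays moved. The work goes in short steps, Python scripts to look and compute and a tool call to move; the robot and the scene stay as the last step left them, time stands still between calls to the robot, and variables do not carry over. Pictures are saved under pics/ and viewed, at most 10 in all, crops included, and the job is handed in when it is done.

Besides the shell and the picture viewer there is one more tool, called after "Call:" as name(argument=value, ...) on one line, values as JSON. jog_arm: Moves the arm, as the interface text tells. Its arguments: {"type":"object","properties":{"rows":{"type":"array","items":{"type":"array"}},"newtons":{"type":"number"}},"required":["rows"]}

```bash
mkdir -p pics
cat > h.py <<'E'
import numpy as np, cv2
from cell import arm
def cam(n):
    d=arm.get_image(n); d['R']=cv2.Rodrigues(np.array(d['rvec'],float))[0]; d['t']=np.array(d['tvec'],float).ravel(); return d
def save(d,f): cv2.imwrite('pics/'+f,d['img'][:,:,::-1])
def ray(d,u,v,z):
    r=d['R'].T@np.array([(u-d['cx'])/d['fx'],(v-d['cy'])/d['fy'],1]); c=-d['R'].T@d['t']
    return c+r*(z-c[2])/r[2]
def pt(d,u,v):
    Z=d['depth'][int(round(v)),int(round(u))]
    return d['R'].T@(np.array([(u-d['cx'])/d['fx']*Z,(v-d['cy'])/d['fy']*Z,Z])-d['t'])
E
python3 - <<'E'
from h import *
for n in('top','side'):
    d=cam(n); save(d,n+'0.png'); print(n,-d['R'].T@d['t'],d['fx'])
    hsv=cv2.cvtColor(d['img'],cv2.COLOR_RGB2HSV)
    for k,(lo,hi),z in(('blue',(95,130),.041),('red',(0,8),.041),('yel',(20,34),.031),('grn',(40,85),.031)):
        m=cv2.inRange(hsv,(lo,110,60),(hi,255,255))
        N,_,st,ce=cv2.connectedComponentsWithStats(m)
        for i in range(1,N):
            if st[i,4]>25: print(k,st[i],ce[i].round(1),ray(d,*ce[i],z).round(4),pt(d,*ce[i]).round(4))
s=arm.observe();print({k:np.round(v,3) for k,v in s.items()})
E
```

```text
top [ 0.44648658 -0.04723191  1.6037385 ] 502.9311547188653
blue [365 218   8   8  50] [368.4 221.4] [ 0.5292 -0.1516  0.041 ] [ 0.5293 -0.1517  0.0391]
blue [154 247  29  30 679] [168.2 261.9] [0.3878 0.4657 0.041 ] [0.3917 0.4312 0.1461]
red [404 230   8   7  43] [407.3 233.2] [ 0.4959 -0.2724  0.041 ] [ 0.4957 -0.2718  0.0454]
yel [253 198   8   8  47] [256.3 201.4] [0.5836 0.2011 0.031 ] [0.5838 0.2014 0.0291]
grn [450  90  24  23 353] [461.1 102.2] [ 0.9172 -0.4404  0.031 ] [ 0.8813 -0.4105  0.1508]
grn [270 203   8   7  43] [273.5 205.7] [0.5713 0.1466 0.031 ] [0.5717 0.1471 0.0265]
side [0.55592751 1.14688918 0.83678437] 392.4613368252085
blue [338 182   7   5  27] [341.2 184.1] [ 0.528  -0.1472  0.041 ] [ 0.528  -0.1456  0.042 ]
blue [387 277  20   2  37] [396.7 277.5] [0.3657 0.3381 0.041 ] [0.3938 0.4574 0.1584]
yel [536   0  19   6  69] [546.6   1.6] [-2.8546 -6.3656  0.031 ] [-0.7295 -1.6846  0.5331]
yel [564   0  11  10  84] [568.7   4.2] [-3.1065 -6.123   0.031 ] [-0.8598 -1.6633  0.5253]
yel [594   0  32  39 522] [607.9  17.6] [-3.0154 -4.8061  0.031 ] [-1.1356 -1.6726
[... 1608 characters left out ...]
.1  82.2] [ 0.7569 -1.4334  0.031 ] [ 0.7599 -1.4718  0.019 ]
grn [257 116  10  21 100] [261.2 126.8] [ 0.9374 -0.6748  0.031 ] [ 0.8815 -0.4078  0.1491]
{'clock': np.float64(0.1), 'joints': array([ 1.157,  0.435,  0.025,  1.574, -0.012,  1.134, -0.075]), 'dq': array([-0.001, -0.   ,  0.001, -0.001,  0.002, -0.001,  0.001]), 'joint_efforts': array([ 3.0000e-03, -6.6913e+01,  9.8800e-01, -3.1515e+01, -6.1000e-02,
        3.7000e-02, -0.0000e+00]), 'position': array([ 0.191, -0.595,  0.226]), 'ee_rot': array([-3.102e+00, -4.860e-01,  1.000e-03]), 'force': array([ 0.107, -0.536, -0.333]), 'ft_torque': array([-0.001,  0.042, -0.016]), 'gripper_force': np.float64(0.0), 'width': np.float64(1.001)}
```

View pics/top0.png

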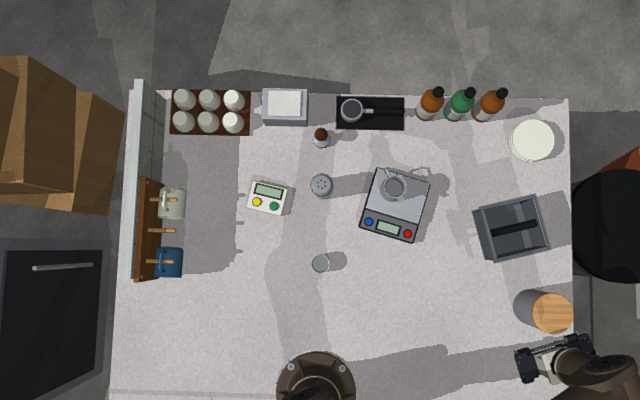

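View pics/side0.png

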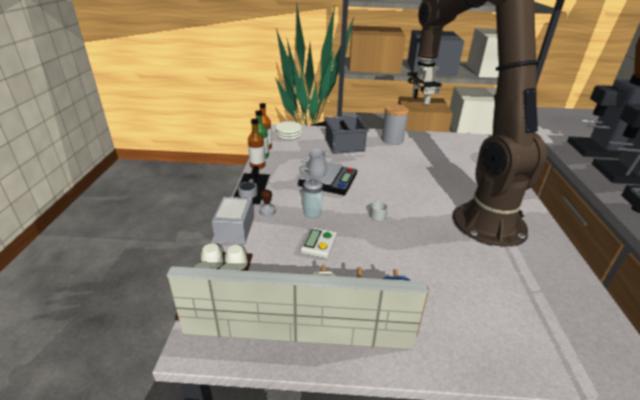

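```bash
cat > p.py <<'E'
from h import *
from scipy.spatial.transform import Rotation as Ro
d=cam('top')
v,u=np.mgrid[0:400,0:640]; Z=d['depth']
P=np.stack([(u-d['cx'])/d['fx']*Z,(v-d['cy'])/d['fy']*Z,Z],-1)
P=(P-d['t'])@d['R']
def obj(n,box,lo,hi):
    a=P[box[1]:box[3],box[0]:box[2]].reshape(-1,3); a=a[(a[:,2]>lo)&(a[:,2]<hi)]
    c,r=cv2.minEnclosingCircle(a[:,:2].astype(np.float32)); print(n,len(a),np.round(c,4),round(r,4),a.min(0).round(3),a.max(0).round(3))
obj('pitcher all',(370,160,440,212),.06,.16)
obj('pitcher rim',(370,160,440,212),.125,.145)
obj('shaker',(300,165,345,205),.10,.15)
obj('cup',(305,245,350,280),.03,.06)
obj('tamper',(305,120,335,155),.06,.12)
print(Ro.from_rotvec(arm.observe()['ee_rot']).as_matrix().round(3))
t=np.array([.529,-.150]);p=np.array([.4959,-.2724]);y=t-p;print('scale yaw',np.degrees(np.arctan2(-y[0],y[1])))
E
python3 p.py
```

```text
pitcher all 346 [ 0.6373 -0.2162] 0.0551 [ 0.586 -0.254  0.061] [ 0.686 -0.183  0.139]
pitcher rim 130 [ 0.6343 -0.2179] 0.0518 [ 0.586 -0.254  0.126] [ 0.681 -0.189  0.139]
shaker 421 [ 0.6316 -0.0045] 0.0343 [ 0.598 -0.037  0.104] [0.666 0.029 0.14 ]
cup 65 [ 0.3958 -0.0043] 0.0293 [ 0.367 -0.033  0.038] [0.425 0.023 0.054]
tamper 144 [0.8071 0.021 ] 0.0425 [ 0.774 -0.017  0.065] [0.837 0.053 0.1  ]
[[ 0.952  0.306 -0.   ]
 [ 0.306 -0.952  0.001]
 [-0.    -0.001 -1.   ]]
scale yaw -15.132260126406342
```

Call:
jog_arm(rows=[[[0,0,6],[0,0,0],0],[[4,5,6],[0,0,-6],0],[[8,10,6],[0,0,-12],0],[[12,15,6],[0,0,-18],0],[[16,20,6],[0,0,-24],0],[[20,25,6],[0,0,-30],0],[[23,30,4],[0,0,-33],0],[[26,34,2],[0,0,-33],0]], newtons=10)

```text
clock: 1.15
position: [0.4521, -0.2532, 0.2467]
ee_rot: [3.114, -0.416, 0.002]
force: [0.8, -2.7, 0.2]
width: 0.18
gripper_force: 0.0
```

Call:
jog_arm(rows=[[[4,5.2,-2],[0,0,0],0],[[7.8,10.5,-6],[0,0,0],0],[[7.8,10.5,-10],[0,0,0],0],[[7.8,10.5,-10],[0,0,0],0],[[7.8,10.5,-10],[0,0,0],0]])

```text
clock: 1.78
position: [0.5291, -0.1514, 0.1479]
ee_rot: [3.113, -0.417, 0.001]
force: [-0.7, -0.4, 0.5]
width: 0.002
gripper_force: 0.0
```

Call:
jog_arm(rows=[[[0,0.2,-4],[0,0,0],0],[[0,0.2,-8.5],[0,0,0],0],[[0,0.2,-8.5],[0,0,0],0]])

```text
clock: 2.15
position: [0.5275, -0.1494, 0.0613]
ee_rot: [3.113, -0.419, -0.005]
force: [-0.7, -0.4, -0.5]
width: 0.007
gripper_force: 0.0
```

Run:
```python
from h import *
d=cam('side'); t=cam('top')
a=cv2.resize(d['img'][130:210,285:405],None,fx=5,fy=5,interpolation=2)
cv2.imwrite('pics/s1.png',a[:,:,::-1])
s=arm.observe();print(s['position'].round(4) if hasattr(s['position'],'round') else s['position'],s['force'])
```

```text
[ 0.5301 -0.1493  0.0639] [-0.39474573 -0.1310072   0.39127372]
```

View pics/s1.png

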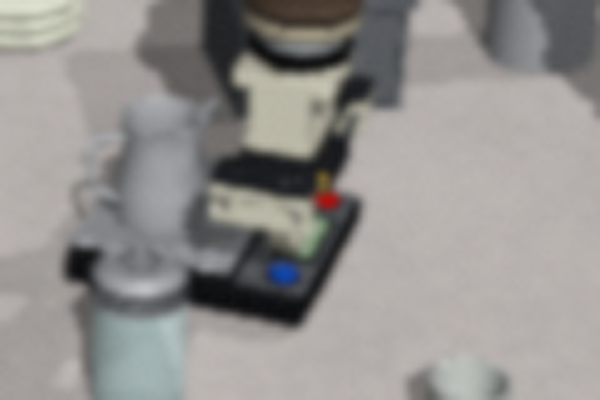

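Run:
```python
from h import *
d=cam('side'); p=np.array(arm.observe()['position'])
for q in(p,p*[1,1,0]+[0,0,.041]):
    print(q,[(x.ravel()-[285,130])*5 for x in [cv2.projectPoints(q.reshape(1,3),d['R'],d['t'],np.array([[d['fx'],0,d['cx']],[0,d['fy'],d['cy']],[0,0,1]]),None)[0]]])
print(arm.observe()['width'])
```

```text
[ 0.5306225  -0.14919987  0.06433564] [array([279.38717024, 243.36204318])]
[ 0.5306225  -0.14919987  0.041     ] [array([277.73713379, 269.23689085])]
0.00433019756772565
```

Run:
```python
from h import *
d=cam('side');t=cam('top')
p=np.array(arm.observe()['position'])
out=[]
for c,(u0,v0) in((d,(320,155)),(t,(340,195))):
    a=cv2.resize(c['img'][v0:v0+50,u0:u0+40],None,fx=10,fy=10,interpolation=0)
    for q in (p,):
        x=c['R']@q+c['t']; u=c['fx']*x[0]/x[2]+c['cx'];v=c['fy']*x[1]/x[2]+c['cy']
        cv2.drawMarker(a,(int((u-u0+.5)*10),int((v-v0+.5)*10)),(255,0,255),0,14,2)
    out.append(a)
cv2.imwrite('pics/s2.png',np.hstack(out)[:,:,::-1])
print(p)
# depth heights around tip in side view
for v in range(168,190,2): print(v,[tuple(np.round(pt(d,u,v),3)) for u in (338,341,344,347)])
```

```text
[ 0.53062512 -0.14881738  0.06411459]
168 [(np.float64(0.545), np.float64(-0.054), np.float64(0.164)), (np.float64(0.534), np.float64(-0.051), np.float64(0.166)), (np.float64(0.524), np.float64(-0.047), np.float64(0.169)), (np.float64(0.505), np.float64(-0.287), np.float64(0.035))]
170 [(np.float64(0.544), np.float64(-0.065), np.float64(0.15)), (np.float64(0.534), np.float64(-0.055), np.float64(0.156)), (np.float64(0.524), np.float64(-0.05), np.float64(0.159)), (np.float64(0.505), np.float64(-0.271), np.float64(0.035))]
172 [(np.float64(0.544), np.float64(-0.066), np.float64(0.141)), (np.float64(0.533), np.float64(-0.062), np.float64(0.144)), (np.float64(0.523), np.float64(-0.058), np.float64(0.146)), (np.float64(0.506), np.float64(-0.248), np.float64(0.038))]
174 [(np.float64(0.544), np.float64(-0.065), np.float64(0.133)), (np.float64(0.533), np.float64(-0.063), np.float64(0.135)), (np.float64(0.522), np.float64(-0.057), np.float64(0.139)), (np.float64(0.505), np.float64(-0.239), np.float64(0.035))]
176 [(np.float64(0.542), np.float64(-0.136), np.float64(0.083)), (np.float64(0.531),
[... 926 characters left out ...]
t64(-0.156), np.float64(0.036)), (np.float64(0.529), np.float64(-0.148), np.float64(0.041)), (np.float64(0.517), np.float64(-0.157), np.float64(0.037)), (np.float64(0.505), np.float64(-0.159), np.float64(0.036))]
186 [(np.float64(0.54), np.float64(-0.142), np.float64(0.035)), (np.float64(0.528), np.float64(-0.142), np.float64(0.036)), (np.float64(0.517), np.float64(-0.139), np.float64(0.038)), (np.float64(0.505), np.float64(-0.148), np.float64(0.033))]
188 [(np.float64(0.54), np.float64(-0.125), np.float64(0.036)), (np.float64(0.528), np.float64(-0.127), np.float64(0.036)), (np.float64(0.517), np.float64(-0.131), np.float64(0.034)), (np.float64(0.505), np.float64(-0.143), np.float64(0.027))]
```

View pics/s2.png

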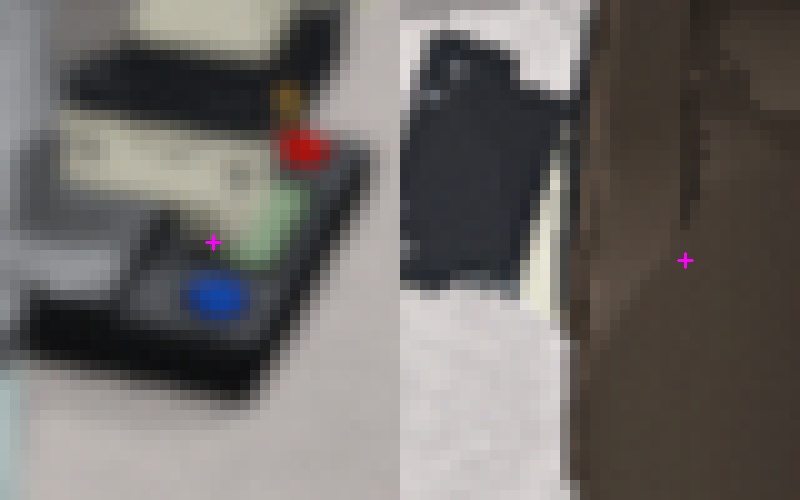

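Call:
jog_arm(rows=[[[-0.15,0,-1],[0,0,0],0],[[-0.15,0,-1.8],[0,0,0],0],[[-0.15,0,-2.1],[0,0,0],0],[[-0.15,0,-2.3],[0,0,0],0],[[-0.15,0,-2.3],[0,0,0],0],[[-0.15,0,-2.3],[0,0,0],0]])

```text
clock: 3.15
position: [0.5275, -0.148, 0.0389]
ee_rot: [3.114, -0.415, -0.0]
force: [-2.6, -0.1, 3.4]
width: 0.006
gripper_force: 1.7
```

Call:
jog_arm(rows=[[[0,0,-0.1],[0,0,0],0],[[0,0,-0.1],[0,0,0],0],[[0,0,-0.1],[0,0,0],0]])

```text
clock: 3.52
position: [0.5277, -0.1481, 0.0378]
ee_rot: [3.114, -0.416, 0.0]
force: [-2.8, -0.3, 3.1]
width: 0.008
gripper_force: 2.2
```

Call:
jog_arm(rows=[[[0,0,-0.1],[0,0,0],0],[[0,0,-0.1],[0,0,0],0],[[0,0,-0.1],[0,0,0],0]])

```text
clock: 3.9
position: [0.5277, -0.1481, 0.0368]
ee_rot: [3.114, -0.416, 0.0]
force: [-3.8, 0.1, 5.5]
width: 0.002
gripper_force: 2.7
```

Call:
jog_arm(rows=[[[0,0,0.5],[0,0,0],0],[[0,0,1.5],[0,0,0],0],[[0,0,4],[0,0,0],0],[[0,0,9],[0,0,0],0],[[0,0,15],[0,0,0],0],[[0,5,19],[0,0,0],0],[[0.5,11,19],[0,0,0],0],[[1,17,19],[0,0,0],0]])

```text
clock: 4.9
position: [0.5382, 0.0236, 0.2284]
ee_rot: [-3.113, 0.417, -0.005]
force: [0.6, 0.4, -0.4]
width: 0.006
gripper_force: 0.0
```

Run:
```python
from h import *
for n in('side',):
    d=cam(n)
    hsv=cv2.cvtColor(d['img'],cv2.COLOR_RGB2HSV)
    for k,(lo,hi),z in(('blue',(95,130),.041),('yel',(20,34),.031)):
        m=cv2.inRange(hsv,(lo,110,60),(hi,255,255)); m[:150]=0
        N,_,st,ce=cv2.connectedComponentsWithStats(m)
        for i in range(1,N):
            if st[i,4]>20: print(k,st[i],ce[i].round(1),ray(d,*ce[i],z).round(4),pt(d,*ce[i]).round(4))
s=arm.observe();print(s['clock'],s['position'],s['force'])
```

```text
blue [338 182   7   5  27] [341.2 184.1] [ 0.528  -0.1472  0.041 ] [ 0.5281 -0.1428  0.0437]
blue [387 277  20   2  36] [396.5 277.5] [0.3664 0.3382 0.041 ] [0.3946 0.4585 0.1594]
yel [206 150  32   3  64] [222.9 150.6] [ 1.0579 -0.3964  0.031 ] [ 1.4754 -1.6799 -0.6391]
yel [319 243   8   6  36] [322.3 245.2] [0.5822 0.2067 0.031 ] [0.5821 0.2083 0.0324]
4.95 [0.5379396  0.03421225 0.22824267] [1.23936516 8.08145933 0.82631945]
```

Call:
jog_arm(rows=[[[1.5,6,0],[0,0,0],0],[[3,12,-2],[0,0,0],0],[[4.5,18,-6],[0,0,0],0],[[4.5,18,-11],[0,0,0],0],[[4.5,18,-15],[0,0,0],0],[[4.5,18,-16],[0,0,0],0],[[4.5,18,-16],[0,0,0],0],[[4.5,18,-16],[0,0,0],0]])

```text
clock: 5.95
position: [0.584, 0.2022, 0.0689]
ee_rot: [-3.112, 0.416, -0.005]
force: [-0.1, 0.1, 0.3]
width: 0.006
gripper_force: 0.0
```

```bash
cat > m.py <<'E'
from h import *
import sys
d=cam('side'); p=np.array(arm.observe()['position']); u0,v0=300,215
a=cv2.resize(d['img'][v0:v0+50,u0:u0+60],None,fx=10,fy=10,interpolation=0)
for q in (p,p*[1,1,0]+[0,0,.031]):
    x=d['R']@q+d['t']; u=d['fx']*x[0]/x[2]+d['cx'];v=d['fy']*x[1]/x[2]+d['cy']
    cv2.drawMarker(a,(int((u-u0+.5)*10),int((v-v0+.5)*10)),(255,0,255),0,14,2)
cv2.imwrite('pics/'+sys.argv[1],a[:,:,::-1]); print(p)
E
python3 m.py s3.png
```

```text
[0.58396496 0.20217702 0.0688533 ]
```

View pics/s3.png

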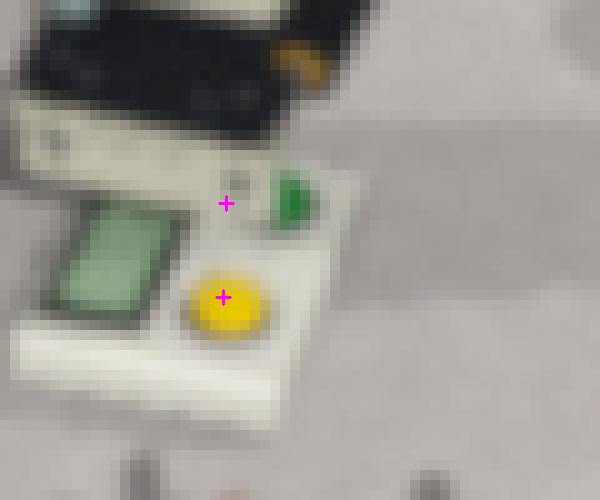

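Call:
jog_arm(rows=[[[-0.1,0.15,-1.5],[0,0,0],0],[[-0.1,0.15,-2.8],[0,0,0],0],[[-0.1,0.15,-3.4],[0,0,0],0],[[-0.1,0.15,-3.6],[0,0,0],0],[[-0.1,0.15,-3.7],[0,0,0],0],[[-0.1,0.15,-3.8],[0,0,0],0],[[-0.1,0.15,-3.9],[0,0,0],0],[[-0.1,0.15,-3.9],[0,0,0],0]])

```text
clock: 7.0
position: [0.5816, 0.2034, 0.0279]
ee_rot: [-3.114, 0.415, -0.0]
force: [-1.5, -0.5, 3.9]
width: 0.005
gripper_force: 2.2
```

Call:
jog_arm(rows=[[[0,0,-0.1],[0,0,0],0],[[0,0,-0.1],[0,0,0],0],[[0,0,-0.1],[0,0,0],0]])

```text
clock: 7.38
position: [0.5816, 0.2035, 0.0268]
ee_rot: [-3.114, 0.415, -0.0]
force: [-2.8, -1.5, 5.7]
width: 0.007
gripper_force: 2.7
```

Call:
jog_arm(rows=[[[0,0,0.5],[0,0,0],0],[[0,0,1.5],[0,0,0],0],[[0,0,4],[0,0,0],0],[[-0.5,-2.5,4.2],[0,0,0],0],[[-1.1,-5.5,4.2],[0,0,0],0],[[-1.1,-5.5,4.2],[0,0,0],0],[[-1.1,-5.5,4.2],[0,0,0],0],[[-1.1,-5.5,4.2],[0,0,0],0]])

```text
clock: 8.38
position: [0.5708, 0.1498, 0.069]
ee_rot: [-3.113, 0.413, -0.001]
force: [-0.3, 0.1, 0.3]
width: 0.009
gripper_force: 0.0
```

```bash
python3 m.py s4.png
```

```text
[0.57073427 0.14965908 0.06884252]
```

View pics/s4.png

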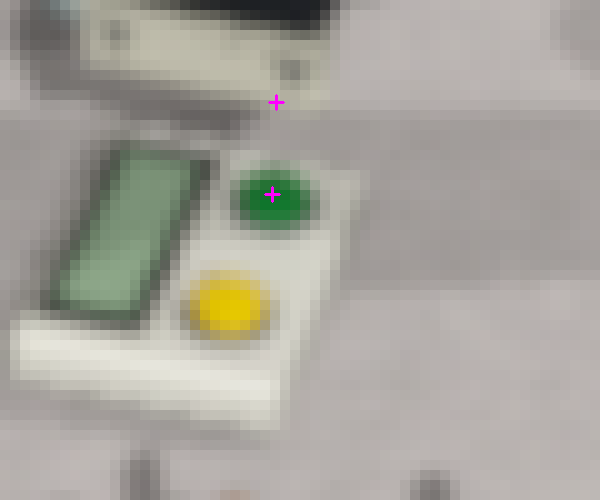

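The timer has not moved, and yellow is at the same pixel (229,307). The point below the TCP (272,194) lies on the green key at (275,202).

Call:
jog_arm(rows=[[[-0.05,0.05,-1.5],[0,0,0],0],[[-0.05,0.05,-2.8],[0,0,0],0],[[-0.05,0.05,-3.4],[0,0,0],0],[[-0.05,0.05,-3.6],[0,0,0],0],[[-0.05,0.05,-3.7],[0,0,0],0],[[-0.05,0.05,-3.8],[0,0,0],0],[[-0.05,0.05,-3.9],[0,0,0],0],[[-0.05,0.05,-3.9],[0,0,0],0]])

```text
clock: 9.43
position: [0.5704, 0.149, 0.03]
ee_rot: [-3.114, 0.415, -0.001]
force: [0.1, 0.1, 2.7]
width: 0.004
gripper_force: 1.2
```

Call:
jog_arm(rows=[[[0,0,-0.1],[0,0,0],0],[[0,0,-0.1],[0,0,0],0],[[0,0,-0.1],[0,0,0],0]])

```text
clock: 9.8
position: [0.5704, 0.149, 0.0289]
ee_rot: [-3.114, 0.415, -0.001]
force: [0.4, -0.5, 2.9]
width: 0.008
gripper_force: 1.7
```

Call:
jog_arm(rows=[[[0,0,-0.1],[0,0,0],0],[[0,0,-0.2],[0,0,0],0],[[0,0,-0.2],[0,0,0],0],[[0,0,-0.2],[0,0,0],0]])

```text
clock: 10.3
position: [0.5703, 0.149, 0.0269]
ee_rot: [-3.114, 0.415, -0.001]
force: [0.2, -0.5, 4.3]
width: 0.004
gripper_force: 2.6
```

Call:
jog_arm(rows=[[[0,0,0.5],[0,0,0],0],[[0,0,1.5],[0,0,0],0],[[0,0,5],[0,0,0],0],[[0,0,10],[0,0,0],0],[[0,0,15],[0,0,0],0],[[0,0,19],[0,0,0],0],[[0,0,19],[0,0,0],0],[[0,0,19],[0,0,0],0]])

```text
clock: 11.3
position: [0.5694, 0.1486, 0.2163]
ee_rot: [3.113, -0.415, -0.002]
force: [-0.0, -0.2, -0.6]
width: 0.005
gripper_force: 0.0
```

Run:
```python
from h import *
d=cam('side'); hsv=cv2.cvtColor(d['img'],cv2.COLOR_RGB2HSV)
for k,lo,hi in(('blue',95,130),('yel',20,34),('grn',60,85)):
    m=cv2.inRange(hsv,(lo,110,60),(hi,255,255)); m[:170]=0
    N,_,st,ce=cv2.connectedComponentsWithStats(m)
    for i in range(1,N):
        if st[i,4]>15: print(k,st[i,4],ce[i].round(1))
save(d,'end.png'); print(arm.observe()['position'],arm.observe()['force'],arm.observe()['clock'])
```

```text
blue 26 [341.3 184.1]
blue 38 [397.  277.6]
yel 36 [322.3 245.2]
grn 22 [326.7 234.5]
[0.56915745 0.14852411 0.215642  ] [0.38966882 0.51011248 0.1278062 ] 11.35
```

View pics/end.png

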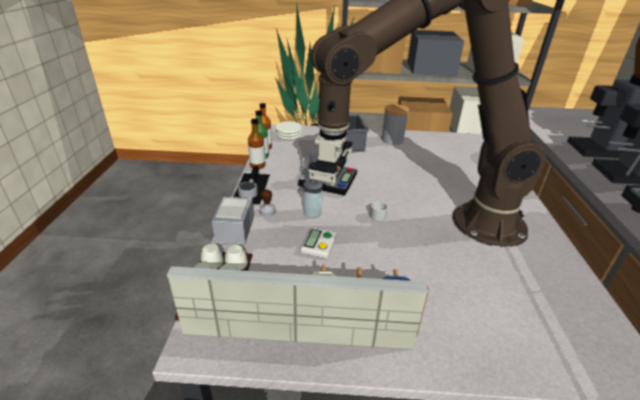

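The arm is clear and everything is where it was: blue key at (341,184), yellow at (322,245), green at (327,234).

```bash
python3 -c "
from cell import arm
print(arm.sign_off())"
```

```text
the job is handed in; nothing more can be done
None
```

I pressed the tare, reset and start keys once each in that order, to about 4 mm (past the 2.5 mm click), and let each spring back. In the final side view nothing had moved. The job is handed in at about 11 s, and no verdict came back.

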